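# Tuck a mounting plate under the hold-down arm

### The arm

A 6-joint arm with a two-finger parallel gripper is mounted at the origin on the work surface. World frame = base frame: x ahead of the robot, y to its left, z up, the work surface at z = 0. Lengths are in m, angles in degrees, forces in N, time in s.
With the tool pointing down it reaches from about 0.3 to 0.75 m from the base axis. Payload 8.5 kg.
Tool frame: the origin (TCP) lies on the centre line of the jaws, within the pads' length; the fingertips stand 19 mm ahead of it and the grasp point (between the pads) is the TCP; z points along the fingers, x is the direction in which the jaws open and shut, and the axes are right-handed (so a half turn about z gives the same grasp; the last joint's range is limited). The gripper opens to 85 mm and grips with 20 to 120 N. Pads are 22 mm wide; open, the fingers measure 114 mm over their backs; the gripper's body (76 mm by 85 mm) begins 54 mm behind the grasp point. The pads swing forward as they close: fully open they stand 13 mm farther back than shut.
Start: joints at [-84.357, 21.807, 74.336, -0, 83.858, -12.336], TCP at [0.17, -0.523, 0.25] pointing down, gripper open.
Joint ranges: [-178.18, 178.18], [-50.72, 133.34], [12.68, 142.11], [-81.47, 261.47], [9.98, 163.14], [-165.26, 165.26]. Speed limits (degrees/s): [136.94, 136.94, 180, 180, 180, 180].

### API

Orientations are given as a 3x3 rotation matrix whose columns are the frame's x, y, z axes.
In Python, from rig import env, cams, order gives the robot as it stands.
- The arm moves only by the tool step_arm, never from a script. Its argument "steps" is a list of rows, each an object with "xyz": the shift along the tool's x, y, z normalised to -1 to 1, where 1 is 0.04 m, a list of three; "turn": the turn, a rotation vector about the tool's x, y, z normalised to -1 to 1, where 1 is 0.08 rad, a list of three; "gripper": the gripper command: -1 is shut, 1 is fully open, values between are in proportion. A call has 1 to 20 rows; each row shifts and turns the commanded pose from where the row before left it, along the tool's axes as they then stand; what a row does not reach is not made up. A row lasts 1/12 s, in which the tool goes at most 41.7 mm and 7.16 degrees, less where a joint would pass 70% of its speed; a pose out of reach is approached as far as the arm can. A call with a number of a shift or a turn outside -1 to 1 is refused whole. A call with a gripper value outside its range is refused whole. The fingers move at their own pace and stop on an object; "squeeze" is the grip in N (left out, the last holds). Time passes only in rows, so rows that do not move let the fingers close. It gives the time, the measured TCP pose, the force and the opening at its end, in the units of the state.
- env.observe(): the state, without advancing time (a new reading comes with each control period).
- cams.get_image(name): name is "side" or "top"; returns (picture, depth): 420x560x3 uint8, red, green, blue; 420x560 float32, m along the optical axis (not along the pixel's ray), 0 where there is no reading.
- cams.camera_info(name): a dict with "fx", "fy", "cx", "cy" (pixels), "extrinsics" (4x4, takes a point from camera to world coordinates). Camera axes: x right, y down, z forward; pixel columns grow to the right and rows downward; lengths in m; the calibration is good to about 2 mm. A picture is of the moment at which its call begins. camera_info takes no time and is no camera call.
- order.close_job(): hands the job in, once; it reports no verdict.
The state is a dict: "time_s": time; "q": joint angles; "qvel": joint speeds; "joint_efforts": joint torques, N m; "position": TCP position; "tool_rot": TCP orientation; "ft_force": force on the tool from outside, world axes, zero at the start; "wrist_torque": the same for the moment, N m; "grip_width": finger opening in m.
Only numpy, scipy, OpenCV 4.12 (cv2) and the standard library are available. Lean on these libraries where they do the work, as an engineer would, in place of code of your own. Each camera call takes 0.05 s, during which the arm holds its last target. There are 200 camera calls.

### The job

One long mounting plate has been left on the counter; its twins, the same length and width, lie in the white holder under a sprung arm. Slide it in flat on top of the pile, under the sprung arm from the open end, until it lies square and flush on the plates below, which stay in their place, and let go. The shorter plate and the narrower plate do not belong there.

Things in the scene. Friction and masses are not known exactly. Their poses are not given: they have to be found in the camera images.
- plate_mid (a point): Centre (half-way up) of the loose mounting plate to put away: flat zinc-grey steel, 220 mm long (x), 44 wide (y), 12 thick, four dark round holes, about 0.2 kg, flat on the counter; both ends alike. Beside it, in any order, lie unwanted plates of 130 x 44 mm and 220 x 24 mm. Held 35 to 40 mm behind its centre it goes fully home with the fingers clear of the arm's lip.
- seat (a point): Where the plate's centre belongs in the fixed white holder: 35 mm above the counter; the pile's top is 6 mm below this point. x runs along the plates, from the open end (-x) to the hinge; z up. A backstop at x = 112 mm, 2 mm past a flush plate's end, rises 10 mm above this point; side walls (x = 30 to 110) end 9 mm below it. From x = -110 to +5 mm nothing stands beside or over the pile.
- clamp (a joint): Angle (rad) of the sprung arm, hinged at x = +137 mm of the seat: 0 on the two-plate pile, growing as it lifts, 0.16 on a third plate. Its 30 mm wide pad presses (3 to 4.5 N) at x = +60 mm; from there a lip rises to -x at 27 degrees, its tip at x = +9 mm, 25 mm above the pile: a plate pushed in along +x, flat on the pile, lifts it by itself. It springs back if let go.
- pile_mid (a point): Centre (half-way up) of the upper one of the two loose plates already in the holder, each 220 x 44 x 12 mm, axes as for the loose plate; it starts 12 mm below the seat.
There are look-alikes about, which are no part of the job. What is shaped like the part that bears plate_mid but pink or purple is not meant. What is shaped like the part that bears pile_mid but turquoise is not meant.

How it is judged (in metres and radians):
On the way:
1. the plate has been picked up off the counter (height (world z) of plate_mid above 0.02 m), for 0.2 s.
At the end, for the whole second after the job is handed in: The plate lies on the pile under the resting arm (0.11 to 0.22 rad): centre within 15 mm along, 12 mm across and 5 mm in height of the seat, square within 10 degrees; the pile's upper plate is within 15, 12 and 5 mm of its place 12 mm below the seat (x of plate_mid in the frame of seat between -0.015 and 0.015 m and y of plate_mid in the frame of seat between -0.012 and 0.012 m and z of plate_mid in the frame of seat between -0.005 and 0.005 m and angle between the x axis of plate_mid and the x axis of seat, either way round below 0.175 rad and value of joint clamp between 0.11 and 0.22 rad and velocity of joint clamp below 0.05 rad/s and x of pile_mid in the frame of seat between -0.015 and 0.015 m and y of pile_mid in the frame of seat between -0.012 and 0.012 m and z of pile_mid in the frame of seat between -0.017 and -0.007 m); the robot touches nothing.
It also fails if it takes over 48 s, if anything falls off the work surface, if the arm or the gripper's body presses on something with over 40 N, if the wrist force passes 120 N, or if a joint passes its speed limit or range.

## Working session

There is one attempt and no reset: what is moved stays moved. The work goes in short steps, Python scripts to look and compute and a tool call to move; the robot and the scene stay as the last step left them, time stands still between calls to the robot, and variables do not carry over. Pictures are saved under pics/ and viewed, about 8 in all and at most 12, crops included, and the job is handed in when it is done.

Besides the shell and the picture viewer there is one more tool, called after ">>>" by a JSON object that holds its "api" and its "payload", one argument or row to a line. step_arm: Moves the arm, as the interface text tells. Scaled input: -1 to 1 covers 0.04 m each way for a shift and 0.08 rad each way for a turn. Its arguments: {"type":"object","properties":{"steps":{"type":"array"},"squeeze":{"type":"number"}},"required":["steps"]}

```bash
mkdir -p pics; ls; python3 - <<'E'
from rig import env,cams,order
import cv2,numpy as np
for n in("top","side"):
    im,d=cams.get_image(n); cv2.imwrite(f"pics/{n}0.png",im[:,:,::-1]); np.savez(f"{n}0.npz",im=im,d=d)
    c=cams.camera_info(n); print(n,c["fx"],c["fy"],c["cx"],c["cy"],np.round(c["extrinsics"],4).tolist())
s=env.observe(); print(s["time_s"],s["position"],np.round(s["tool_rot"],4).tolist(),s["grip_width"])
E
```

```text
pics
top 420.59819477447144 420.59819477447144 278.46901839099866 206.25345465182198 [[-0.0036, -0.9978, 0.0666, 0.4456], [-1.0, 0.0032, -0.0052, -0.0688], [0.005, -0.0666, -0.9978, 1.2271], [0.0, 0.0, 0.0, 1.0]]
side 427.86004760442233 427.86004760442233 276.3762523647076 206.4861930287904 [[-0.955, -0.2099, 0.2094, 0.3034], [-0.2965, 0.6854, -0.6651, 0.6826], [-0.0039, -0.6972, -0.7168, 0.856], [0.0, 0.0, 0.0, 1.0]]
0.1 [ 0.16973117 -0.52290592  0.24978911] [[0.3087, -0.9512, -0.0001], [-0.9512, -0.3087, 0.0013], [-0.0013, -0.0003, -1.0]] 0.0852543215884754
```

View pics/top0.png

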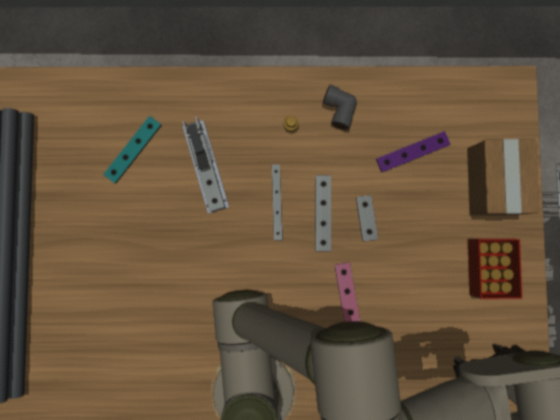

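View pics/side0.png

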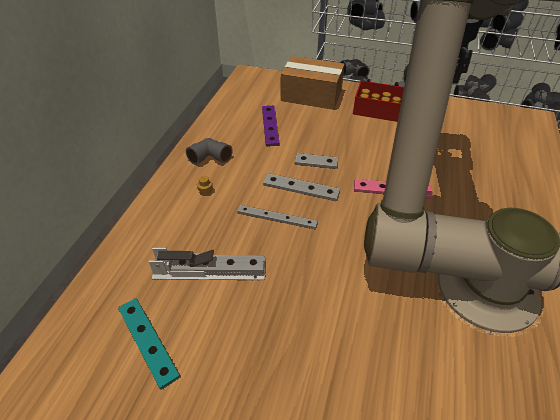

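Top view: three grey plates lie at about (277,202) narrow 220x24, (323,213) full length and width with four holes, and (367,218) short 130x44. The middle one fits. The purple, pink and turquoise ones are look-alikes. The holder runs from its hinge at about (195,125) to its open end at about (217,208). Next I'll enlarge and measure.

```bash
cat > h.py <<'E'
from rig import env,cams,order
import cv2,numpy as np
def rays(n,uv,z):
    c=cams.camera_info(n);E=np.array(c["extrinsics"]);uv=np.atleast_2d(np.array(uv,float))
    r=np.c_[(uv[:,0]-c["cx"])/c["fx"],(uv[:,1]-c["cy"])/c["fy"],np.ones(len(uv))]@E[:3,:3].T
    return E[:3,3]+r*((z-E[2,3])/r[:,2])[:,None]
def project(n,P):
    c=cams.camera_info(n);E=np.array(c["extrinsics"]);p=(np.atleast_2d(P)-E[:3,3])@E[:3,:3]
    return np.c_[c["fx"]*p[:,0]/p[:,2]+c["cx"],c["fy"]*p[:,1]/p[:,2]+c["cy"]]
def cloud(n,d):
    c=cams.camera_info(n);E=np.array(c["extrinsics"]);v,u=np.mgrid[:420,:560]
    return np.stack([(u-c["cx"])/c["fx"]*d,(v-c["cy"])/c["fy"]*d,d],-1)@E[:3,:3].T+E[:3,3]
E
python3 - <<'E'
from h import *
for n in("top","side"):
    f=np.load(n+"0.npz");im,d=f["im"],f["d"]
    hsv=cv2.cvtColor(im,cv2.COLOR_RGB2HSV)
    m=((hsv[...,1]<50)&(hsv[...,2]>90)).astype(np.uint8)
    m=cv2.morphologyEx(m,cv2.MORPH_CLOSE,np.ones((5,5)))
    for c in cv2.findContours(m,cv2.RETR_EXTERNAL,cv2.CHAIN_APPROX_NONE)[0]:
        if cv2.contourArea(c)<150: continue
        P=rays(n,c[:,0],.012)[:,:2]
        if not(.2<P[:,0].mean()<.8 and abs(P[:,1].mean())<.4):continue
        r=cv2.minAreaRect((P*1000).astype(np.float32)); print(n,c[:,0].mean(0).round(),np.round(r[0],1),np.round(r[1],1),round(r[2],1))
f=np.load("top0.npz");a=f["im"][110:255,170:390]
b=cv2.resize(a[:,:,::-1],None,fx=3.6,fy=3.6,interpolation=cv2.INTER_CUBIC);cv2.imwrite("pics/c1.png",b)
a=np.load("side0.npz")["im"][235:290,135:280];cv2.imwrite("pics/c2.png",cv2.resize(a[:,:,::-1],None,fx=5.4,fy=5.4,interpolation=cv2.INTER_CUBIC))
E
```

```text
top [366. 218.] [ 492.9 -329.6] [128.7  43.9] 7.9
top [323. 213.] [ 507.4 -202.6] [ 43.4 214.7] 89.3
top [277. 202.] [539.7 -69.5] [215.8  22.9] 1.7
top [203. 160.] [651.3 139.7] [279.8  65.9] 16.7
side [202. 266.] [656.4 135. ] [286.1  91. ] 15.6
side [277. 216.] [540.2 -68. ] [217.8  22.9] 1.4
side [301. 186.] [ 507.7 -202.2] [ 42.8 218.2] 89.2
side [317. 160.] [ 492.3 -326.9] [127.8  51.4] 5.7
```

View pics/c1.png

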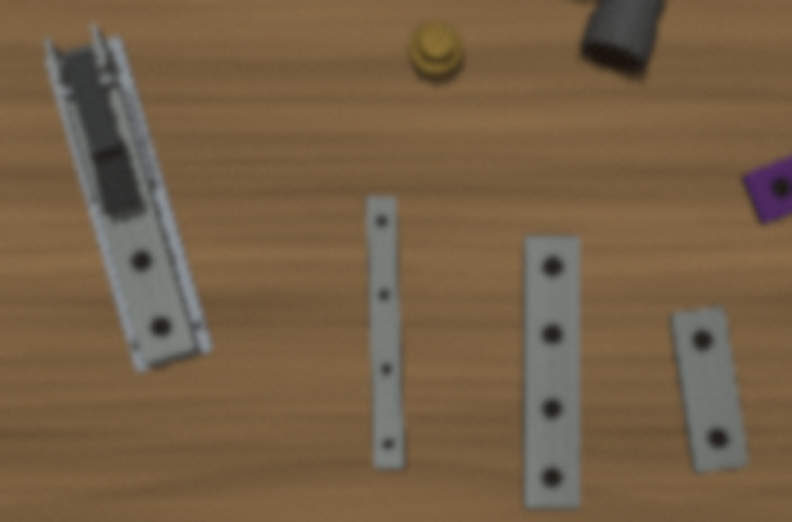

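View pics/c2.png

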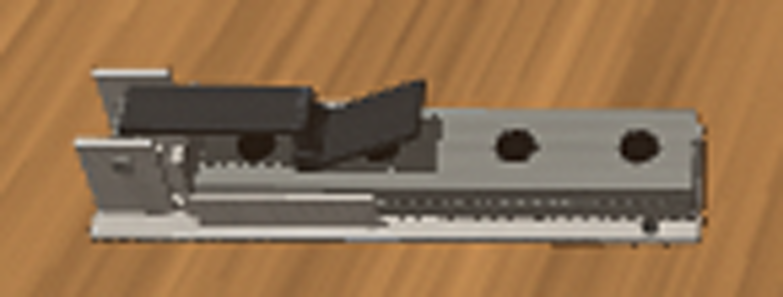

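The crops confirm it. The full-size grey plate is the one at crop c1 (552,370), with four holes, same size as the plates in the pile. The holder's pile shows two holes at c1 (141,260) and (160,326), with its open end at c1 (140–195, 355). I'll use the hole centroids to locate the seat.

```bash
python3 - <<'E'
from h import *
g={"top":[(323,184),(323,203),(323,223),(323,242)],"side":[(273,180),(291,184),(311,188),(330,191)]}
p={"top":[(209.2,182.2),(214.4,200.6)],"side":[(230.4,261.9),(253.5,261.9)]}
for n in("top","side"):
    im=np.load(n+"0.npz")["im"];gr=im.max(2).astype(float)
    def hole(u,v):
        u0,v0=int(round(u)),int(round(v))
        for _ in range(2):
            w=gr[v0-5:v0+6,u0-5:u0+6];t=np.clip(np.median(gr[v0-9:v0+10,u0-4:u0+5])*.75-w,0,None)
            yy,xx=np.mgrid[v0-5:v0+6,u0-5:u0+6];c=((xx*t).sum()/t.sum(),(yy*t).sum()/t.sum());u0,v0=map(lambda a:int(round(a)),c)
        return c
    G=np.array([hole(*q) for q in g[n]]);W=rays(n,G,.012)[:,:2]
    H=np.array([hole(*q) for q in p[n]]);S=rays(n,H,.029)[:,:2]
    dx=W[0]-W[-1];print(n,"target holes",(W*1000).round(1).tolist(),"mean",(W.mean(0)*1000).round(1),"yaw",np.degrees(np.arctan2(dx[1],dx[0])))
    far=S[S[:,0].argmax()];near=S[S[:,0].argmin()];d=far-near;L=np.linalg.norm(d);d/=L
    print("pile holes",(S*1000).round(1).tolist(),"px",H.round(1).tolist(),"yaw",np.degrees(np.arctan2(d[1],d[0])),"sp",L)
    off=np.sort(np.linalg.norm(W-W.mean(0),axis=1));print(off)
    print("seat",((near+far)/2+d*off.mean())*1000)
# holder axis yaw from base / pile outline in clouds
f=np.load("top0.npz");P=cloud("top",f["d"])
m=(P[...,2]>.024)&(P[...,2]<.034);m[:, :180]=0;m[:,235:]=0;m[:110]=0;m[215:]=0
Q=P[m][:,:2];r=cv2.minAreaRect((Q*1000).astype(np.float32));print(len(Q),r)
for n in("top","side"):
    im=np.load(n+"0.npz")["im"]
E
```

```text
top target holes [[592.5, -205.1], [537.6, -204.2], [477.7, -203.4], [422.8, -202.8]] mean [ 507.6 -203.9] yaw -0.7800463953579506
pile holes [[595.8, 124.1], [543.3, 108.3]] px [[208.8, 182.0], [214.2, 200.3]] yaw 16.76632052571596 sp 0.054878518944918644
[0.02994971 0.0299533  0.0848651  0.0848687 ]
seat [624.51180628 132.78358065]
side target holes [[593.6, -199.2], [538.7, -199.3], [478.8, -199.7], [423.7, -202.8]] mean [ 508.7 -200.3] yaw 1.2360584844716005
pile holes [[596.7, 123.9], [544.3, 108.1]] px [[230.0, 261.6], [252.8, 261.7]] yaw 16.813900810118096 sp 0.05480742636882782
[0.02987012 0.02995747 0.0849084  0.08501641]
seat [625.47772848 132.61068912]
869 ((645.0927124023438, 138.70855712890625), (264.1626892089844, 53.84819030761719), 16.917781829833984)
```

>>> {"api": "step_arm", "payload": {
  "steps": [
    {"xyz":[0,0,0],"turn":[0,0,1],"gripper":0.5},
    {"xyz":[0,0,0],"turn":[0,0,1],"gripper":0.5},
    {"xyz":[0,0,0],"turn":[0,0,1],"gripper":0.5},
    {"xyz":[0,0,0],"turn":[0,0,1],"gripper":0.5},
    {"xyz":[-0.67,-0.63,0],"turn":[0,0,0],"gripper":0.5},
    {"xyz":[-0.67,-0.63,0],"turn":[0,0,0],"gripper":0.5},
    {"xyz":[-0.67,-0.63,0],"turn":[0,0,0],"gripper":0.5},
    {"xyz":[-0.67,-0.63,0],"turn":[0,0,0],"gripper":0.5},
    {"xyz":[-0.67,-0.63,0],"turn":[0,0,0],"gripper":0.5},
    {"xyz":[-0.67,-0.63,0],"turn":[0,0,0],"gripper":0.5},
    {"xyz":[-0.67,-0.63,0],"turn":[0,0,0],"gripper":0.5},
    {"xyz":[-0.67,-0.63,0],"turn":[0,0,0],"gripper":0.5},
    {"xyz":[-0.67,-0.63,0],"turn":[0,0,0],"gripper":0.5},
    {"xyz":[-0.67,-0.63,0],"turn":[0,0,0],"gripper":0.5},
    {"xyz":[-0.67,-0.63,0],"turn":[0,0,0],"gripper":0.5},
    {"xyz":[-0.67,-0.63,0],"turn":[0,0,0],"gripper":0.5},
    {"xyz":[0,0,0],"turn":[0,0,0],"gripper":0.5},
    {"xyz":[0,0,0],"turn":[0,0,0],"gripper":0.5}
  ],
  "squeeze": 80
}}

```text
time_s: 1.6
position: [0.4748, -0.202, 0.2499]
tool_rot: [[-0.003, -1.0, -0.001], [-1.0, 0.003, 0.0], [-0.0, 0.001, -1.0]]
ft_force: [0.5, -0.4, -0.8]
grip_width: 0.0642
```

>>> {"api": "step_arm", "payload": {
  "steps": [
    {"xyz":[0,0.1,0.85],"turn":[0,0,0.06],"gripper":0.5},
    {"xyz":[0,0,0.85],"turn":[0,0,0],"gripper":0.5},
    {"xyz":[0,0,0.85],"turn":[0,0,0],"gripper":0.5},
    {"xyz":[0,0,0.85],"turn":[0,0,0],"gripper":0.5},
    {"xyz":[0,0,0.85],"turn":[0,0,0],"gripper":0.5},
    {"xyz":[0,0,0.85],"turn":[0,0,0],"gripper":0.5},
    {"xyz":[0,0,0.3],"turn":[0,0,0],"gripper":0.5},
    {"xyz":[0,0,0.15],"turn":[0,0,0],"gripper":0.5},
    {"xyz":[0,0,0.1],"turn":[0,0,0],"gripper":0.5},
    {"xyz":[0,0,0],"turn":[0,0,0],"gripper":0.5},
    {"xyz":[0,0,0],"turn":[0,0,0],"gripper":0.5}
  ]
}}

```text
time_s: 2.52
position: [0.4704, -0.204, 0.0252]
tool_rot: [[-0.011, -1.0, 0.001], [-1.0, 0.011, -0.001], [0.001, -0.001, -1.0]]
ft_force: [0.1, 0.0, 0.7]
grip_width: 0.0644
```

>>> {"api": "step_arm", "payload": {
  "steps": [
    {"xyz":[0,0,0.09],"turn":[0,0,0],"gripper":0.5},
    {"xyz":[0,0,0.09],"turn":[0,0,0],"gripper":0.5},
    {"xyz":[0,0,0],"turn":[0,0,0],"gripper":0.2},
    {"xyz":[0,0,0],"turn":[0,0,0],"gripper":-0.2},
    {"xyz":[0,0,0],"turn":[0,0,0],"gripper":-0.6},
    {"xyz":[0,0,0],"turn":[0,0,0],"gripper":-1},
    {"xyz":[0,0,0],"turn":[0,0,0],"gripper":-1},
    {"xyz":[0,0,0],"turn":[0,0,0],"gripper":-1},
    {"xyz":[0,0,0],"turn":[0,0,0],"gripper":-1},
    {"xyz":[0,0,0],"turn":[0,0,0],"gripper":-1}
  ]
}}

```text
time_s: 3.35
position: [0.4701, -0.2033, 0.0177]
tool_rot: [[-0.011, -1.0, 0.0], [-1.0, 0.011, -0.0], [0.0, -0.0, -1.0]]
ft_force: [-1.6, 1.1, 5.3]
grip_width: 0.042
```

>>> {"api": "step_arm", "payload": {
  "steps": [
    {"xyz":[0,0,-0.2],"turn":[0,0,0],"gripper":-1},
    {"xyz":[0,0,-0.4],"turn":[0,0,0],"gripper":-1},
    {"xyz":[0,0,-0.6],"turn":[0,0,0],"gripper":-1},
    {"xyz":[0,0,-0.6],"turn":[0,0,0],"gripper":-1},
    {"xyz":[0,0,-0.6],"turn":[0,0,0],"gripper":-1},
    {"xyz":[0,0,-0.4],"turn":[0,0,0],"gripper":-1},
    {"xyz":[0,0,-0.2],"turn":[0,0,0],"gripper":-1},
    {"xyz":[0,0,0],"turn":[0,0,0],"gripper":-1},
    {"xyz":[0,0,0],"turn":[0,0,0],"gripper":-1},
    {"xyz":[0,0,0],"turn":[0,0,0],"gripper":-1}
  ]
}}

```text
time_s: 4.18
position: [0.4696, -0.203, 0.136]
tool_rot: [[-0.011, -1.0, -0.002], [-1.0, 0.011, 0.001], [-0.001, 0.002, -1.0]]
ft_force: [0.1, -0.7, -3.1]
grip_width: 0.0419
```

```bash
python3 - <<'E'
from h import *
for n in("top","side"):
    im,d=cams.get_image(n);np.savez(n+"1.npz",im=im,d=d)
a=np.load("side1.npz")["im"][60:300,150:450];cv2.imwrite("pics/c3.png",cv2.resize(a[:,:,::-1],None,fx=2.5,fy=2.5,interpolation=cv2.INTER_CUBIC))
E
```

```text
(no output)
```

View pics/c3.png

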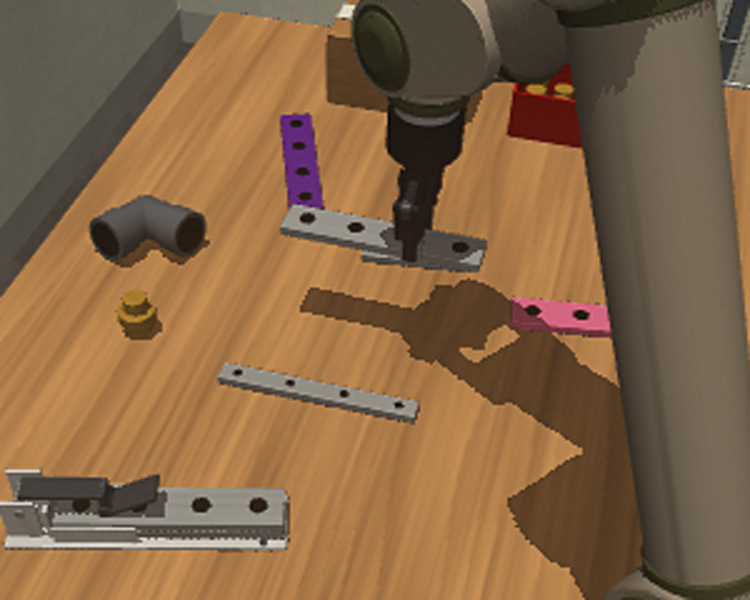

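The plate is in the jaws with its front half to the left, at crop (281–487, 205–270); nothing else was disturbed. Next I'll measure its tilt and offset in the hand, using depth.

```bash
cat >> h.py <<'E'
def held(n,im,d,s,ztop):
    P=cloud(n,d);q=(P-s["position"])@np.array(s["tool_rot"])   # tool coords
    hs=cv2.cvtColor(im,cv2.COLOR_RGB2HSV)
    m=(abs(q[...,0])<.03)&(abs(q[...,2]-ztop)<.012)&(abs(q[...,1])<.17)&(abs(q[...,1])>.02)&(hs[...,1]<60)&(hs[...,2]>80)
    m=cv2.erode(m.astype(np.uint8),np.ones((2,2)))>0
    return q[m],m
E
python3 - <<'E'
from h import *
s=env.observe()
for n in("top","side"):
    f=np.load(n+"1.npz");q,m=held(n,f["im"],f["d"],s,.006)
    if len(q)<20: print(n,len(q));continue
    A=np.c_[q[:,:2],np.ones(len(q))];c=np.linalg.lstsq(A,q[:,2],rcond=None)[0];res=q[:,2]-A@c
    k=abs(res)<.003;c=np.linalg.lstsq(A[k],q[k,2],rcond=None)[0];q=q[k]
    print(n,len(q),"slope deg x,y",np.degrees(np.arctan(c[:2])).round(2),"z0",c[2].round(4),"yrange",q[:,1].min().round(4),q[:,1].max().round(4),"x",q[:,0].min().round(4),q[:,0].max().round(4))
    # centreline in x vs y
    ys=np.arange(-.15,-.02,.01);cl=[(y,(q[b,0].min()+q[b,0].max())/2) for y in ys if (b:=abs(q[:,1]-y)<.005).sum()>8]
    if len(cl)>3: p=np.polyfit(*zip(*cl),1);print("yaw in tool",np.degrees(p[0]).round(2),"x at 0",p[1].round(4))
E
```

```text
top 228 slope deg x,y [ 0.48 -1.05] z0 0.0048 yrange -0.1423 -0.0833 x -0.018 0.022
yaw in tool -9.55 x at 0 -0.0192
side 305 slope deg x,y [0.35 0.06] z0 0.0053 yrange -0.1422 0.0716 x -0.0239 0.0186
yaw in tool 0.57 x at 0 -0.0021
```

>>> {"api": "step_arm", "payload": {
  "steps": [
    {"xyz":[-0.36,0,0],"turn":[0,0,0],"gripper":-1},
    {"xyz":[-0.73,0,0],"turn":[0,0,0],"gripper":-1},
    {"xyz":[-0.73,0,0],"turn":[0,0,0],"gripper":-1},
    {"xyz":[-0.73,0,0],"turn":[0,0,0],"gripper":-1},
    {"xyz":[-0.73,0,0],"turn":[0,0,0],"gripper":-1},
    {"xyz":[-0.73,0,0],"turn":[0,0,0],"gripper":-1},
    {"xyz":[-0.73,0,0],"turn":[0,0,0],"gripper":-1},
    {"xyz":[-0.73,0,0],"turn":[0,0,0],"gripper":-1},
    {"xyz":[-0.73,0,0],"turn":[0,0,0],"gripper":-1},
    {"xyz":[-0.73,0,0],"turn":[0,0,0],"gripper":-1},
    {"xyz":[-0.36,0,0],"turn":[0,0,0],"gripper":-1},
    {"xyz":[0,0,0],"turn":[0,0,-0.76],"gripper":-1},
    {"xyz":[0,0,0],"turn":[0,0,-0.76],"gripper":-1},
    {"xyz":[0,0,0],"turn":[0,0,-0.76],"gripper":-1},
    {"xyz":[0,0,0],"turn":[0,0,-0.76],"gripper":-1},
    {"xyz":[0,0,0],"turn":[0,0,-0.76],"gripper":-1},
    {"xyz":[0,0,0],"turn":[0,0,0],"gripper":-1},
    {"xyz":[0,0,0],"turn":[0,0,0],"gripper":-1},
    {"xyz":[0,0,0],"turn":[0,0,0],"gripper":-1}
  ]
}}

```text
time_s: 5.87
position: [0.4731, 0.0885, 0.1369]
tool_rot: [[0.287, -0.958, -0.001], [-0.958, -0.287, 0.0], [-0.0, 0.001, -1.0]]
ft_force: [0.1, 0.6, -2.4]
grip_width: 0.0417
```

```bash
python3 - <<'E'
from h import *
s=env.observe();print(s["position"],np.degrees(np.arctan2(s["tool_rot"][1][0],s["tool_rot"][0][0])),s["tool_rot"][2])
for n in("top","side"):
    im,d=cams.get_image(n);np.savez(n+"2.npz",im=im,d=d)
    q,m=held(n,im,d,s,.006);print(n,len(q))
    if len(q)<20: continue
    A=np.c_[q[:,:2],np.ones(len(q))];c=np.linalg.lstsq(A,q[:,2],rcond=None)[0];print("slope",np.degrees(c[:2]).round(2),c[2].round(4),q.min(0).round(4),q.max(0).round(4))
a=np.load("side2.npz")["im"][150:330,100:340];cv2.imwrite("pics/c4.png",cv2.resize(a[:,:,::-1],None,fx=3.2,fy=3.2,interpolation=cv2.INTER_CUBIC))
E
```

```text
[0.47307306 0.08850393 0.13691244] -73.3005328583007 [-2.73708677e-04  5.00908685e-04 -9.99999837e-01]
top 404
slope [-0.02 -0.25] 0.0066 [-0.019  -0.1434  0.0018] [ 0.023  -0.0568  0.0142]
side 724
slope [-0.96 -0.3 ] 0.0047 [-0.0235 -0.1443  0.0015] [0.0187 0.0661 0.011 ]
```

View pics/c4.png

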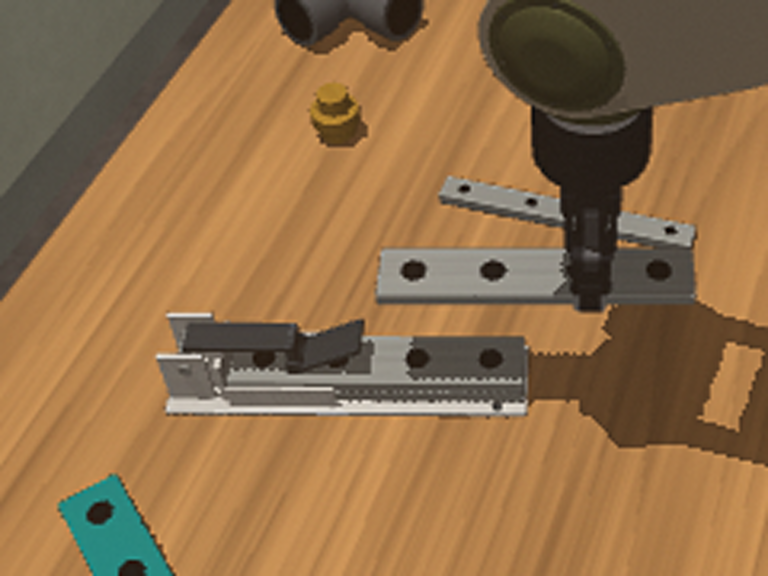

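The plate is parallel to and in line with the pile, at crop (378–695, 248–305), short of the lip. Lowering it now.

>>> {"api": "step_arm", "payload": {
  "steps": [
    {"xyz":[0.04,0,0.3],"turn":[0,0,0],"gripper":-1},
    {"xyz":[0,0,0.4],"turn":[0,0,0],"gripper":-1},
    {"xyz":[0,0,0.4],"turn":[0,0,0],"gripper":-1},
    {"xyz":[0,0,0.4],"turn":[0,0,0],"gripper":-1},
    {"xyz":[0,0,0.3],"turn":[0,0,0],"gripper":-1},
    {"xyz":[0,0,0.2],"turn":[0,0,0],"gripper":-1},
    {"xyz":[0,0,0.1],"turn":[0,0,0],"gripper":-1},
    {"xyz":[0,0,0.04],"turn":[0,0,0],"gripper":-1},
    {"xyz":[0,0,0],"turn":[0,0,0],"gripper":-1},
    {"xyz":[0,0,0],"turn":[0,0,0],"gripper":-1},
    {"xyz":[0,0,0],"turn":[0,0,0],"gripper":-1}
  ]
}}

```text
time_s: 6.88
position: [0.4741, 0.0867, 0.0521]
tool_rot: [[0.289, -0.957, 0.001], [-0.957, -0.289, -0.0], [0.0, -0.001, -1.0]]
ft_force: [0.3, 0.6, -1.2]
grip_width: 0.0418
```

>>> {"api": "step_arm", "payload": {
  "steps": [
    {"xyz":[0,0,0.05],"turn":[0,0,0],"gripper":-1},
    {"xyz":[0,0,0.05],"turn":[0,0,0],"gripper":-1},
    {"xyz":[0,0,0],"turn":[0,0,0],"gripper":-1},
    {"xyz":[0,0,0],"turn":[0,0,0],"gripper":-1}
  ]
}}

```text
time_s: 7.22
position: [0.4738, 0.0867, 0.0474]
tool_rot: [[0.289, -0.957, -0.0], [-0.957, -0.289, 0.0], [-0.0, 0.0, -1.0]]
ft_force: [0.0, 0.5, -1.6]
grip_width: 0.0421
```

>>> {"api": "step_arm", "payload": {
  "steps": [
    {"xyz":[0,0,0.025],"turn":[0,0,0],"gripper":-1},
    {"xyz":[0,0,0],"turn":[0,0,0],"gripper":-1},
    {"xyz":[0,0,0],"turn":[0,0,0],"gripper":-1}
  ]
}}

```text
time_s: 7.47
position: [0.4739, 0.0867, 0.0466]
tool_rot: [[0.289, -0.957, 0.0], [-0.957, -0.289, 0.0], [0.0, -0.0, -1.0]]
ft_force: [-1.7, -0.8, -0.4]
grip_width: 0.0415
```

>>> {"api": "step_arm", "payload": {
  "steps": [
    {"xyz":[0,-0.15,0],"turn":[0,0,0],"gripper":-1},
    {"xyz":[0,-0.2,0],"turn":[0,0,0],"gripper":-1},
    {"xyz":[0,-0.2,0],"turn":[0,0,0],"gripper":-1},
    {"xyz":[0,-0.2,0],"turn":[0,0,0],"gripper":-1},
    {"xyz":[0,-0.2,0],"turn":[0,0,0],"gripper":-1},
    {"xyz":[0,-0.15,0],"turn":[0,0,0],"gripper":-1},
    {"xyz":[0,-0.15,0],"turn":[0,0,0],"gripper":-1},
    {"xyz":[0,-0.15,0],"turn":[0,0,0],"gripper":-1},
    {"xyz":[0,0,0],"turn":[0,0,0],"gripper":-1},
    {"xyz":[0,0,0],"turn":[0,0,0],"gripper":-1}
  ]
}}

```text
time_s: 8.3
position: [0.5249, 0.1027, 0.0466]
tool_rot: [[0.29, -0.957, -0.008], [-0.957, -0.29, -0.001], [-0.001, 0.008, -1.0]]
ft_force: [-17.9, -6.3, 15.4]
grip_width: 0.0418
```

>>> {"api": "step_arm", "payload": {
  "steps": [
    {"xyz":[0,-0.1,0],"turn":[0,0,0],"gripper":-1},
    {"xyz":[0,-0.1,0],"turn":[0,0,0],"gripper":-1},
    {"xyz":[0,-0.1,0],"turn":[0,0,0],"gripper":-1},
    {"xyz":[0,0,0],"turn":[0,0,0],"gripper":-1}
  ]
}}

```text
time_s: 8.63
position: [0.5342, 0.1059, 0.0466]
tool_rot: [[0.29, -0.957, -0.014], [-0.957, -0.29, -0.002], [-0.002, 0.014, -1.0]]
ft_force: [-26.9, -7.8, 23.7]
grip_width: 0.0418
```

```bash
python3 - <<'E'
from h import *
s=env.observe();print(s["position"],s["ft_force"].round(1),s["wrist_torque"].round(2))
im,d=cams.get_image("side");a=im[190:310,120:320]
cv2.imwrite("pics/c5.png",cv2.resize(a[:,:,::-1],None,fx=4,fy=4,interpolation=cv2.INTER_CUBIC))
E
```

```text
[0.53423614 0.10587509 0.04662488] [-26.9  -7.8  23.7] [-1.52  4.21 -0.04]
```

View pics/c5.png

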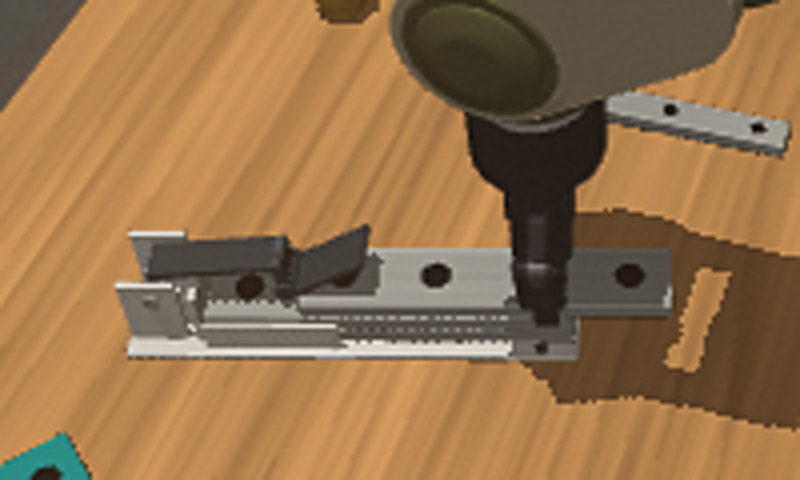

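The plate lies on the pile and its nose is under the lip, with the arm lifting; the lip is at crop (330,260). The load has pitched the nose about 0.8° down. I'll level it and keep pushing.

>>> {"api": "step_arm", "payload": {
  "steps": [
    {"xyz":[0,0,-0.01],"turn":[0.2,0,0],"gripper":-1},
    {"xyz":[0,-0.05,0],"turn":[0,0,0],"gripper":-1},
    {"xyz":[0,-0.1,0],"turn":[0,0,0],"gripper":-1},
    {"xyz":[0,0,0],"turn":[0,0,0],"gripper":-1}
  ]
}}

```text
time_s: 9.02
position: [0.5385, 0.1074, 0.0466]
tool_rot: [[0.29, -0.957, -0.002], [-0.957, -0.29, 0.002], [-0.003, 0.001, -1.0]]
ft_force: [-30.6, -10.8, 23.7]
grip_width: 0.042
```

Resistance is 32 N back and 24 N up, more than the spring can account for. The fingertips probably sit level with the plate's underside and rub on the pile; the +5 N I saw when closing at pickup fits that. I'll release, regrip about 4 mm higher, then push.

>>> {"api": "step_arm", "payload": {
  "steps": [
    {"xyz":[0,0,0],"turn":[0,0,0],"gripper":0.4},
    {"xyz":[0,0.1,-0.05],"turn":[-0.1,0,0],"gripper":0.4},
    {"xyz":[0,0,-0.05],"turn":[0,0,0],"gripper":0.4},
    {"xyz":[0,0,0],"turn":[0,0,0],"gripper":0.4},
    {"xyz":[0,0,0],"turn":[0,0,0],"gripper":0.4},
    {"xyz":[0,0,0],"turn":[0,0,0],"gripper":0.4}
  ]
}}

```text
time_s: 9.52
position: [0.5412, 0.1069, 0.051]
tool_rot: [[0.289, -0.957, 0.008], [-0.957, -0.289, 0.002], [0.0, -0.009, -1.0]]
ft_force: [-0.3, -0.2, -1.0]
grip_width: 0.0596
```

```bash
python3 - <<'E'
from h import *
s=env.observe()
im,d=cams.get_image("side");np.savez("side3.npz",im=im,d=d);a=im[190:310,120:320]
cv2.imwrite("pics/c6.png",cv2.resize(a[:,:,::-1],None,fx=4,fy=4,interpolation=cv2.INTER_CUBIC))
E
```

```text
(no output)
```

View pics/c6.png

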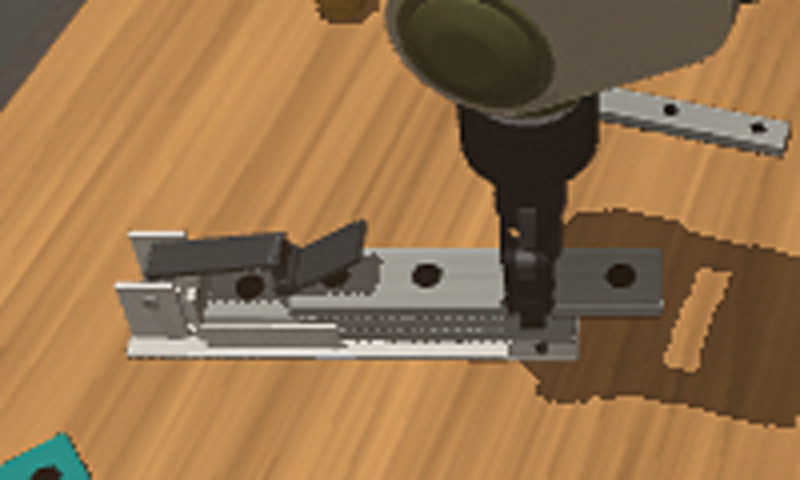

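The plate stayed flat on the pile with its nose under the arm: rear end at crop (662,280), holes at (428,274) and (620,275). Leveling and regripping higher.

>>> {"api": "step_arm", "payload": {
  "steps": [
    {"xyz":[0,0.05,0],"turn":[-0.11,0,0],"gripper":0.4},
    {"xyz":[0,0,0],"turn":[0,0,0],"gripper":0},
    {"xyz":[0,0,0],"turn":[0,0,0],"gripper":-0.4},
    {"xyz":[0,0,0],"turn":[0,0,0],"gripper":-1},
    {"xyz":[0,0,0],"turn":[0,0,0],"gripper":-1},
    {"xyz":[0,0,0],"turn":[0,0,0],"gripper":-1},
    {"xyz":[0,0,0],"turn":[0,0,0],"gripper":-1}
  ]
}}

```text
time_s: 10.15
position: [0.5388, 0.1063, 0.0515]
tool_rot: [[0.289, -0.957, -0.001], [-0.957, -0.289, -0.0], [0.0, 0.001, -1.0]]
ft_force: [-1.8, 0.3, 6.5]
grip_width: 0.041
```

>>> {"api": "step_arm", "payload": {
  "steps": [
    {"xyz":[0,-0.1,0],"turn":[0,0,0],"gripper":-1},
    {"xyz":[0,-0.15,0],"turn":[0,0,0],"gripper":-1},
    {"xyz":[0,0,0],"turn":[0,0,0],"gripper":-1}
  ]
}}

```text
time_s: 10.4
position: [0.5442, 0.1084, 0.0514]
tool_rot: [[0.29, -0.957, -0.012], [-0.957, -0.29, -0.003], [-0.001, 0.012, -1.0]]
ft_force: [-22.1, -8.7, 21.7]
grip_width: 0.0415
```

>>> {"api": "step_arm", "payload": {
  "steps": [
    {"xyz":[0,-0.1,-0.03],"turn":[0.15,0,0],"gripper":-1},
    {"xyz":[0,-0.1,0],"turn":[0,0,0],"gripper":-1},
    {"xyz":[0,-0.05,0],"turn":[0,0,0],"gripper":-1},
    {"xyz":[0,0,0],"turn":[0,0,0],"gripper":-1}
  ]
}}

```text
time_s: 10.73
position: [0.5553, 0.1118, 0.0515]
tool_rot: [[0.289, -0.957, 0.003], [-0.957, -0.289, 0.002], [-0.001, -0.003, -1.0]]
ft_force: [-9.6, -3.7, 4.1]
grip_width: 0.0414
```

Much freer now. Continuing.

>>> {"api": "step_arm", "payload": {
  "steps": [
    {"xyz":[0,-0.1,0],"turn":[0,0,0],"gripper":-1},
    {"xyz":[0,-0.15,0],"turn":[0,0,0],"gripper":-1},
    {"xyz":[0,-0.15,0],"turn":[0,0,0],"gripper":-1},
    {"xyz":[0,-0.15,0],"turn":[0,0,0],"gripper":-1},
    {"xyz":[0,-0.1,0],"turn":[0,0,0],"gripper":-1},
    {"xyz":[0,0,0],"turn":[0,0,0],"gripper":-1},
    {"xyz":[0,0,0],"turn":[0,0,0],"gripper":-1}
  ]
}}

```text
time_s: 11.32
position: [0.581, 0.1194, 0.0516]
tool_rot: [[0.289, -0.957, 0.005], [-0.957, -0.289, 0.003], [-0.001, -0.006, -1.0]]
ft_force: [-6.4, -2.0, 0.4]
grip_width: 0.0414
```

```bash
python3 - <<'E'
from h import *
s=env.observe()
im,d=cams.get_image("side");np.savez("side4.npz",im=im,d=d);a=im[190:310,120:320]
cv2.imwrite("pics/c7.png",cv2.resize(a[:,:,::-1],None,fx=4,fy=4,interpolation=cv2.INTER_CUBIC))
S=np.array([.625,.1327,0]);D=np.array([np.cos(np.radians(16.8)),np.sin(np.radians(16.8)),0]);N=np.array([-D[1],D[0],0])
t=s["position"]-S;print("tcp along/across",t@D,t@N)
for z in(.041,.029):
  for x in(-.11,0):print(z,x,((project("side",[S+D*x+N*y+[0,0,z] for y in(-.022,.022)])-[120,190])*4).round(0).tolist())
E
```

```text
tcp along/across -0.04599729048148668 3.7864664255958935e-05
0.041 -0.11 [[575.0, 246.0], [572.0, 305.0]]
0.041 0 [[392.0, 245.0], [385.0, 304.0]]
0.029 -0.11 [[575.0, 258.0], [573.0, 317.0]]
0.029 0 [[394.0, 257.0], [387.0, 317.0]]
```

View pics/c7.png

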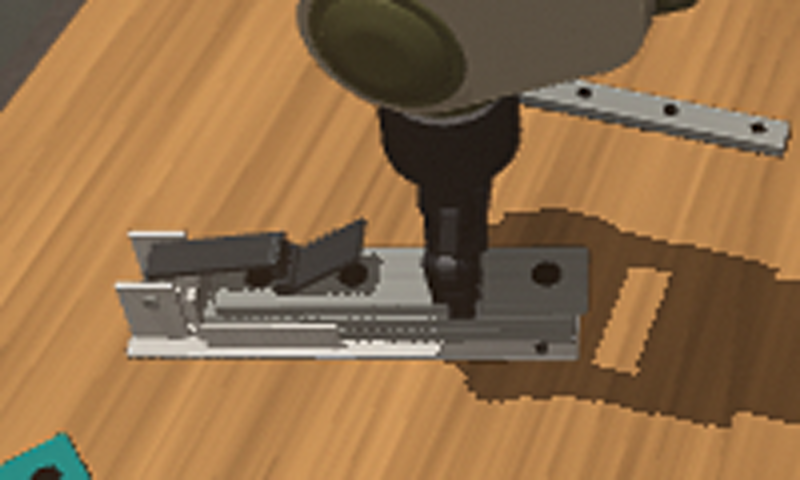

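The plate's rear end is at crop x≈588, against ≈574 when flush. That leaves about 8.5 mm, which agrees with the TCP reading.

>>> {"api": "step_arm", "payload": {
  "steps": [
    {"xyz":[0,-0.1,0],"turn":[0,0,0],"gripper":-1},
    {"xyz":[0,-0.1,0],"turn":[0,0,0],"gripper":-1},
    {"xyz":[0,0,0],"turn":[0,0,0],"gripper":-1},
    {"xyz":[0,0,0],"turn":[0,0,0],"gripper":-1},
    {"xyz":[0,0,0],"turn":[0,0,0],"gripper":-1}
  ]
}}

```text
time_s: 11.78
position: [0.5885, 0.1217, 0.0516]
tool_rot: [[0.289, -0.957, 0.005], [-0.957, -0.289, 0.003], [-0.001, -0.005, -1.0]]
ft_force: [-6.8, -0.6, -1.4]
grip_width: 0.0411
```

>>> {"api": "step_arm", "payload": {
  "steps": [
    {"xyz":[0,0,0],"turn":[0,0,0],"gripper":0.4},
    {"xyz":[0,0,0],"turn":[0,0,0],"gripper":0.4},
    {"xyz":[0,0,0],"turn":[0,0,0],"gripper":0.4},
    {"xyz":[0,0,0],"turn":[0,0,0],"gripper":0.4},
    {"xyz":[0,0,-0.2],"turn":[0,0,0],"gripper":0.4},
    {"xyz":[0,0.1,-0.4],"turn":[0,0,0],"gripper":0.4},
    {"xyz":[0,0.4,-0.7],"turn":[0,0,0],"gripper":0.4},
    {"xyz":[0,0.6,-0.7],"turn":[0,0,0],"gripper":0.4},
    {"xyz":[0,0.6,-0.7],"turn":[0,0,0],"gripper":0.4},
    {"xyz":[0,0.6,-0.7],"turn":[0,0,0],"gripper":0.4},
    {"xyz":[0,0.6,-0.4],"turn":[0,0,0],"gripper":0.4},
    {"xyz":[0,0.6,0],"turn":[0,0,0],"gripper":0.4},
    {"xyz":[0,0.3,0],"turn":[0,0,0],"gripper":0.4},
    {"xyz":[0,0,0],"turn":[0,0,0],"gripper":0.4},
    {"xyz":[0,0,0],"turn":[0,0,0],"gripper":0.4}
  ]
}}

```text
time_s: 13.03
position: [0.4437, 0.0774, 0.2037]
tool_rot: [[0.288, -0.957, 0.012], [-0.958, -0.288, 0.003], [0.001, -0.013, -1.0]]
ft_force: [0.6, 0.0, 1.2]
grip_width: 0.0599
```

```bash
python3 - <<'E'
from h import *
S=np.array([.625,.1327,0]);D=np.array([np.cos(np.radians(16.8)),np.sin(np.radians(16.8)),0]);N=np.array([-D[1],D[0],0])
for n in("top","side"):
    im,d=cams.get_image(n);np.savez(n+"5.npz",im=im,d=d);gr=im.max(2).astype(float)
    H=[]
    for x in(-.085,-.03):
        u0,v0=map(int,project(n,S+D*x+[0,0,.041])[0].round())
        for _ in range(3):
            w=gr[v0-5:v0+6,u0-5:u0+6];t=np.clip(np.median(gr[v0-9:v0+10,u0-4:u0+5])*.75-w,0,None)
            yy,xx=np.mgrid[v0-5:v0+6,u0-5:u0+6];c=((xx*t).sum()/t.sum(),(yy*t).sum()/t.sum());u0,v0=map(lambda a:int(round(a)),c)
        H.append(c)
    W=rays(n,H,.041);d_=W[1]-W[0];ctr=W.mean(0)+.0575*d_/np.linalg.norm(d_)-S-[0,0,.041]
    P=cloud(n,d);Q=P-S;a,b=Q@D,Q@N;m=(abs(b)<.018)&(a>-.1)&(a<-.02)
    print(n,"along,across mm",(ctr@D*1000).round(1),(ctr@N*1000).round(1),"yaw err",(np.degrees(np.arctan2(d_[1],d_[0]))-16.8).round(2),"sp",np.linalg.norm(d_).round(4),"top z",np.median(P[m][:,2]).round(4),[np.median(P[m&(abs(a-k)<.01)][:,2]).round(4) for k in(-.09,-.03)])
a=im[200:310,120:320];cv2.imwrite("pics/c8.png",cv2.resize(a[:,:,::-1],None,fx=4,fy=4,interpolation=cv2.INTER_CUBIC))
E
```

```text
top along,across mm -0.5 -0.8 yaw err 0.53 sp 0.0549 top z 0.0402 [np.float64(0.0402), np.float64(0.0403)]
side along,across mm 0.2 -1.1 yaw err 0.61 sp 0.0553 top z 0.042 [np.float64(0.0421), np.float64(0.0421)]
```

View pics/c8.png

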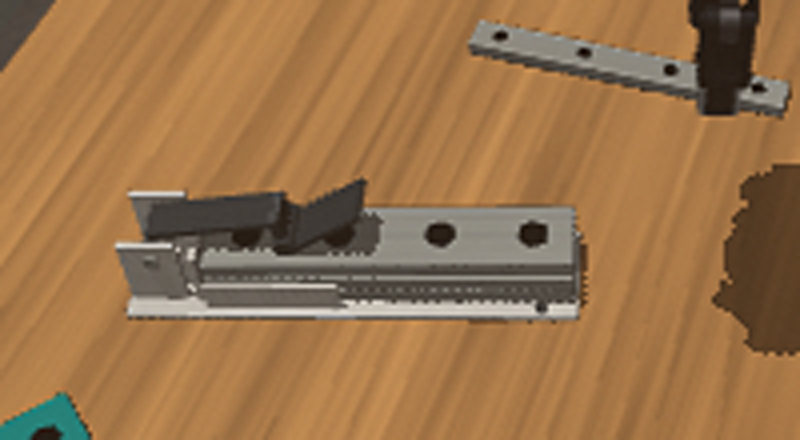

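The plate lies flat, square and flush on the pile, rear end at crop x≈577 with the pile edges below in line. The arm rests on it, and the gripper is well clear. Handing in.

```bash
python3 -c "
from rig import order
print(order.close_job())"
```

```text
the job is handed in; nothing more can be done
None
```

The grey 220 x 44 mm plate is in the holder under the sprung arm, and the job was handed in at about 13 s of the 48 s allowed. No verdict was reported.

**What I did:** I gripped the plate about 38 mm behind its centre, lifted it and set it flat on the open end of the pile. From there I slid it in along +x. Partway in, the resistance reached about 32 N back and 24 N up. I blamed the fingertips rubbing on the pile, so I let go and regripped about 4 mm higher. That alone did not help: it rose again to 24 N back and 22 N up. The push came free once I also corrected the nose-down pitch, and the nose was passing the pad at about the same point. I then pushed it home, released and backed off.

**Last checks:**

| Check | Top camera | Side camera | Allowed |
|---|---|---|---|
| Off the seat along x | −0.5 mm | +0.2 mm | 15 mm |
| Off the seat across y | −0.8 mm | −1.1 mm | 12 mm |
| Out of square | 0.5° | 0.6° | 10° |
| Height of plate top (41 mm expected) | 40.2 mm | 42.0–42.1 mm | 36–46 mm |

- **Disagreement:** the two cameras differ by about 2 mm in height, which is within their calibration.
- **By eye only:** the pile plates look in place, the arm rests on the new plate, and the gripper is clear. I did not measure the arm's angle or the pile plate's position.

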